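# Open the recipe box and slide the note pad up beside it

### The arm

A 6-joint arm with a two-finger parallel gripper is mounted at the origin on a cart in front of the work surface, level with it; the furniture and walls round the work are solid. World frame = base frame: x ahead of the robot, y to its left, z up, the work surface at z = 0. Lengths are in m, angles in rad, forces in N, time in s.
With the tool pointing down it reaches from about 0.3 to 0.775 m from the base axis. Payload 14.6 kg.
Tool frame: the origin (TCP) lies at the very end of the fingers, on their centre line; the grasp point (between the pads) lies 19 mm behind it (ctrl.hold_point_z is the z of the grasp point in the tool frame, in m); z points along the fingers, y is the direction in which the jaws open and shut (so a half turn about z gives the same grasp; the last joint's range is limited). The gripper opens to 94 mm and grips with 3 to 60 N. Pads are 16 mm wide; open, the fingers measure 119 mm over their backs; the gripper's body (75 mm by 177 mm) begins 78 mm behind the grasp point.
Start: joints at [-1.257, 0.3, 1.521, -0, 1.321, -0.067], TCP at [0.204, -0.511, 0.205] pointing down, gripper open.
Joint ranges: [-3.03, 3.03], [-0.79, 2.21], [0.23, 2.52], [-1.04, 4.18], [0, 3.07], [-2.55, 2.55]. Speed limits (rad/s): [2.22, 2.22, 2.57, 3.14, 3.14, 3.14].

### API

Orientations are given as [roll, pitch, yaw] about the fixed x, y, z axes, in that order (R = Rz(yaw) Ry(pitch) Rx(roll)).
In Python, from station import ctrl, cams, hand_in gives the robot as it stands.
- The arm moves only by the tool servo_tool, never from a script. Its argument "rows" is a list of rows, each a list of 7 numbers: the shift along the world's x, y, z in m, then the turn, a rotation vector about the world's x, y, z in rad, then the gripper command: -1 is shut, 1 is fully open, values between are in proportion. A call has exactly 8 rows; each row is the pose to reach, as a shift and turn from the pose measured when the call began; what a row does not reach only later rows make up. A row lasts 1/12 s, in which the tool goes at most 41.7 mm and 7.16 degrees, less where a joint would pass 70% of its speed; a pose out of reach is approached as far as the arm can. A call with a gripper value outside its range is refused whole. The fingers move at their own pace and stop on an object; "newtons" is the grip in N (left out, the last holds). Time passes only in rows, so rows that repeat a pose let the fingers close, or fill a call up. It gives the time, the measured TCP pose, the force and the opening at its end, in the units of the state.
- ctrl.get_obs(): the state, without advancing time (a new reading comes with each control period).
- cams.camera(name): name is "scene" or "top"; returns a dict with "image" (480x640x3 uint8, red, green, blue), "depth" (480x640 float32, m along the optical axis (not along the pixel's ray), 0 where there is no reading), "fx", "fy", "cx", "cy" (pixels), "rvec" (rotation vector, rad) and "tvec" (3), from world to camera coordinates, as OpenCV has them. Camera axes: x right, y down, z forward; pixel columns grow to the right and rows downward; lengths in m; the calibration is good to about 2 mm. A picture is of the moment at which its call begins.
- hand_in(): hands the job in, once; it reports no verdict.
Trained networks look in a picture, given as the dict that the camera call returned (one of the last four; its "shot" number tells which), for a name from the list of things; names that differ only in an ending like _2 or _b are one class to them, and where a whole thing is asked for, a point or a joint stands for the part that bears it (a point fixed in the world has none). Each returns a list of dicts, best first, with "p" (0 to 1); they miss things now and then, are a little off and sometimes report something else, mostly with a low value. They report only what shows in the picture. A call takes as long as a camera call. They do not tell look-alikes from the thing itself.
- cams.spot_in(picture, name): "box" ([left, top, right, bottom] as shares, 0 to 1, of the picture: columns of its width, rows of its height, round what is visible of it).
- cams.place_of(picture, name): "at" ([column, row] as shares, 0 to 1, of the picture: columns of its width, rows of its height: a listed point, or the origin of a listed thing).
The state is a dict: "time_s": time; "qpos": joint angles; "joint_vel": joint speeds; "tau": joint torques, N m; "ee_pos": TCP position; "eef_rot": TCP orientation; "force": force on the tool from outside, world axes, zero at the start; "moment": the same for the moment, N m; "grip_width": finger opening in m.
Only numpy, scipy, OpenCV 4.12 (cv2) and the standard library are available. Lean on these libraries where they do the work, as an engineer would, in place of code of your own. Each camera call takes 0.05 s, during which the arm holds its last target.

### The job

I want to copy out a recipe. Gently flip the lid of the tin recipe box, which has a small metal finger lift at the front, right over until it rests fully open by itself; after that push the note pad flat across the worktop until it lies alongside the box, right up against its side wall. Push the pad, do not pick it up, and leave the mug and the other things where they are.

Things in the scene. Friction and masses are not known exactly. Their poses are not given: they have to be found in the camera images.
- recipe_box: tin box with a hinged lid, cream-coloured, 118 x 154 x 97 mm (x, y, z) shut; it is fixed to the worktop. Origin: centre of its underside; z up, x from the front (finger lift, clasp) to the back (hinge), y to its left side. Its side walls, lid included, are at y = +77 and -77 mm; the lid's front face at x = -54 mm. The lid's hinge axis runs along y through x = 56, z = 79 mm.
- recipe_box_lid (a joint): angle of the lid, rad: 0 shut, grows as the front of the lid rises and swings over to the back, stop at 1.83. The hinge has little friction and some damping: below about 1.2 the lid falls shut, beyond about 1.45 its own weight carries it slowly (1 to 2 s) back to the stop, where it stays. Raising it takes about 1 N at the finger lift.
- lift_edge (a point): middle of the lower front edge of the finger lift, a steel strip 44 mm wide (y) and 3 mm thick on top of the lid, that stands 18 mm out in front of the lid's front face with a free space below it; moves with the lid. With the lid shut it lies at x = -72, z = 97 mm in the box's frame, that is 128 mm in front of and 18 mm above the hinge axis. The point's axes are the lid's (same as the box's when shut).
- note_pad: loose note pad lying flat on the worktop beside the box, 115 x 76 x 11 mm (x, y, z), 90 g. Origin: centre of its underside. It starts to the left or to the right of the box, its length roughly along the box's x (within 0.25 rad), 40 to 90 mm from the side of the box.
- mug: bystander: loose clear glass cup with a loop handle, 103 x 136 x 88 mm, origin under its middle; stands beside the box on the other side from the note pad.
- pencil: bystander: loose pencil, about 150 mm long, 8 mm thick, lying flat in front of the box; origin on the worktop under its middle.
Not all that is in view belongs to the job. What is shaped like the recipe_box but turquoise is not meant.

How it is judged:
By the outcome, as a careful person would: the job done as asked, in the order asked, and still so for the second after the job is handed in, with the robot touching nothing.
It also fails if it takes over 48 s, if anything falls off the work surface, if the arm or the gripper's body presses on something with over 40 N, if the wrist force passes 120 N, or if a joint passes its speed limit or range.

## Working session

There is one attempt and no reset: what is moved stays moved. The work goes in short steps, Python scripts to look and compute and a tool call to move; the robot and the scene stay as the last step left them, time stands still between calls to the robot, and variables do not carry over. Pictures are saved under pics/ and viewed, and the job is handed in when it is done.

Besides the shell and the picture viewer there is one more tool, called after ">>>" as a command line: name --pt "numbers of a row" for each row, then --argument value for the rest. servo_tool: Moves the arm, as the interface text tells. Its arguments: {"type":"object","properties":{"rows":{"type":"array"},"newtons":{"type":"number"}},"required":["rows"]}

```bash
ls; mkdir -p pics
cat > h.py <<'E'
import numpy as np, cv2
from station import ctrl, cams, hand_in
def Rt(p): return cv2.Rodrigues(np.array(p["rvec"],float))[0], np.array(p["tvec"],float).ravel()
def cloud(p):
    d=p["depth"]; v,u=np.mgrid[:480,:640]
    c=np.stack([(u-p["cx"])/p["fx"]*d,(v-p["cy"])/p["fy"]*d,d],-1)
    R,t=Rt(p); w=(c-t)@R; w[d==0]=np.nan; return w
def proj(p,X):
    R,t=Rt(p); c=np.atleast_2d(X)@R.T+t
    return np.stack([c[:,0]/c[:,2]*p["fx"]+p["cx"],c[:,1]/c[:,2]*p["fy"]+p["cy"]],-1)
def save(n,im): cv2.imwrite("pics/"+n,cv2.cvtColor(im,cv2.COLOR_RGB2BGR))
E
python3 - <<'E'
from h import *
for n in ["scene","top"]:
    p=cams.camera(n); save(n+"0.png",p["image"]); w=cloud(p); np.savez(n+"0.npz",w=w,im=p["image"])
    R,t=Rt(p); print(n,-R.T@t)
    for k in ["recipe_box","lift_edge","note_pad","mug","pencil"]:
        for f in (cams.spot_in,cams.place_of):
            for r in f(p,k)[:3]:
                b=r.get("box") or r.get("at"); b=np.array(b)*([640,480]*(len(b)//2)); print(k,b.round(),round(r["p"],2), w[int(b[1]),int(b[0])].round(3) if len(b)==2 else "")
print(ctrl.get_obs())
E
```

```text
pics
scene [0.01987674 0.72321719 0.5992564 ]
recipe_box [290. 184. 379. 263.] 0.94 
recipe_box [106. 293. 241. 432.] 0.77 
recipe_box [187. 376.] 0.91 [0.412 0.549 0.072]
recipe_box [335. 239.] 0.81 [0.486 0.14  0.052]
lift_edge [105. 295. 241. 400.] 0.6 
lift_edge [292. 180. 378. 235.] 0.59 
lift_edge [206. 362.] 0.95 [0.392 0.527 0.097]
lift_edge [361. 215.] 0.61 [0.462 0.093 0.1  ]
note_pad [373. 201. 435. 230.] 0.59 
note_pad [401. 215.] 0.78 [ 0.472 -0.09   0.006]
mug [244. 233. 311. 299.] 0.98 
mug [279. 282.] 0.69 [0.476 0.313 0.051]
pencil [347. 272. 417. 280.] 0.59 
pencil [382. 275.] 0.56 [0.376 0.124 0.007]
top [0.38703349 0.18929892 1.1241655 ]
recipe_box [324. 190. 400. 248.] 0.97 
recipe_box [126. 226. 205. 287.] 0.73 
recipe_box [175. 256.] 0.78 [0.455 0.493 0.096]
recipe_box [358. 223.] 0.72 [0.515 0.092 0.096]
lift_edge [323. 185. 397. 248.] 0.96 
lift_edge [125. 227. 195. 287.] 0.73 
lift_edge [162. 287.] 0.88 [0.389 0.554 0.001]
lift_edge [359. 247.] 0.86 [0.462 0.094 0.1  ]
note_pad [422. 220. 452. 270.] 0.76 
note_pad [437. 245.] 0.72 [ 0.468 -0.101  0.008]
mug [246. 199. 306. 247.] 0.59 
mug [278. 233.] 0.71 [0.509 0.275 0.011]
pencil [326. 270. 370. 307.] 0.52 
pencil [343. 290.] 0.64 [0.367 0.125 0.003]
{'time_s': 1.1, 'qpos': array([-1.25658366e+00,  2.99937372e-01,  1.52098726e+00,  1.82490233e-05,
        1.32071433e+00, -6.66036315e-02]), 'joint_vel': array([-0.0019522 , -0.00144869,  0.00056225, -0.00076106, -0.0007299 ,
        0.00069078]), 'tau': array([ 8.05214568e-04, -5.31660211e+01, -3.52920377e+01,  7.08364556e-02,
        2.12247635e-02,  5.24816755e-06]), 'ee_pos': array([ 0.20442035, -0.51059072,  0.20543047]), 'eef_rot': array([-3.14154762e+00, -2.07239651e-05,  3.80811783e-01]), 'force': array([-0.42945175,  0.36161916,  0.52574903]), 'moment': array([0.03088799, 0.02753052, 0.00688712]), 'grip_width': 0.09419706768156712}
```

View pics/scene0.png

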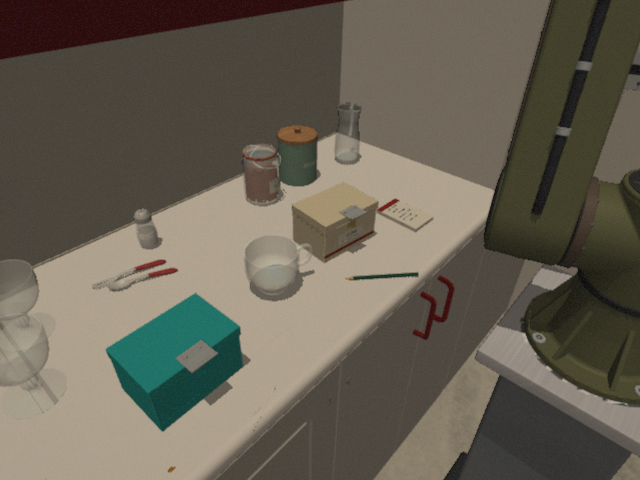

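View pics/top0.png

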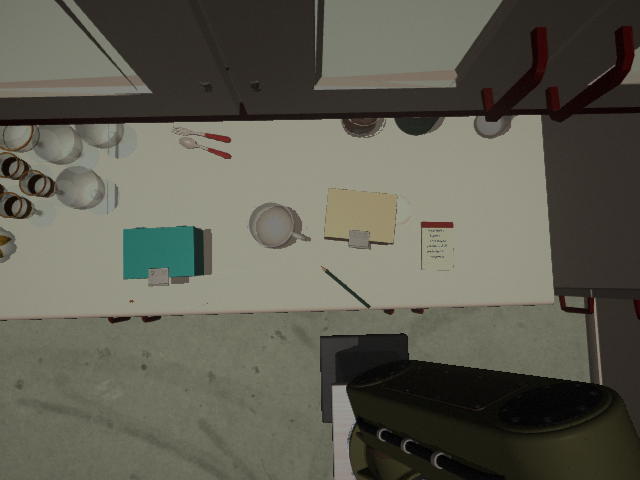

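Run:
```python
import numpy as np,cv2
d=np.load("top0.npz");w,im=d["w"],d["im"]
cr=cv2.resize(im[170:320,230:470],None,fx=3.3,fy=3.3,interpolation=cv2.INTER_CUBIC);cv2.imwrite("pics/crop0.png",cr[...,::-1])
def reg(m,n):
    q=w[m][:,:2].astype(np.float32); 
    print(n,len(q),q.mean(0).round(4),cv2.minAreaRect(q), q.min(0),q.max(0))
    r=cv2.minAreaRect(q);print(cv2.boxPoints(r).round(3).tolist())
z=w[...,2]; x=w[...,0];y=w[...,1]
roi=np.zeros(z.shape,bool);roi[170:260,315:410]=1
reg(roi&(z>.09)&(z<.098),"box top"); reg(roi&(z>.0985)&(z<.105),"lift")
reg(roi&(z>.085),"all")
roi=np.zeros(z.shape,bool);roi[210:280,415:460]=1
reg(roi&(z>.006)&(z<.03),"pad")
roi=np.zeros(z.shape,bool);roi[262:312,320:380]=1
reg(roi&(z>.003)&(z<.03),"pencil")
for v in range(180,255,3): print(v,z[v,345:372:4].round(3),x[v,358].round(3))
```

```text
box top 2765 [0.5319 0.0854] ((0.5234901905059814, 0.08722753077745438), (0.1539752036333084, 0.12659379839897156), 82.820068359375) [0.45916194 0.00525157] [0.59490645 0.16790436]
[[0.45100000500679016, 0.01899999938905239], [0.5770000219345093, 0.003000000026077032], [0.5960000157356262, 0.15600000321865082], [0.4699999988079071, 0.1720000058412552]]
lift 578 [0.5135 0.0914] ((0.5229424834251404, 0.0875791609287262), (0.1524350494146347, 0.12585985660552979), 82.88444519042969) [0.4587337  0.00629397] [0.5914813  0.16768679]
[[0.45100000500679016, 0.019999999552965164], [0.5759999752044678, 0.004000000189989805], [0.5950000286102295, 0.1550000011920929], [0.4699999988079071, 0.17100000381469727]]
all 3559 [0.5286 0.0868] ((0.5233784914016724, 0.08723364025354385), (0.15397240221500397, 0.12682119011878967), 82.85604095458984) [0.4587337  0.00525157] [0.59490645 0.16790436]
[[0.45100000500679016, 0.01899999938905239], [0.5770000219345093, 0.003000000026077032], [0.5960000157356262, 0.15600000321865082], [0.4699999988079071, 0.1720000058412552]]
pad 1354 [ 0.4671 -0.1025] ((0.4583556
[... 1380 characters left out ...]
094 0.097 0.097 0.097] 0.531
219 [0.097 0.097 0.095 0.096 0.097 0.098 0.096] 0.524
222 [0.094 0.098 0.097 0.098 0.096 0.095 0.099] 0.517
225 [0.096 0.096 0.094 0.096 0.094 0.097 0.099] 0.51
228 [0.099 0.094 0.1   0.094 0.095 0.096 0.096] nan
231 [0.096 0.094 0.1   0.099 0.098 0.1   0.097] 0.497
234 [0.096 0.101 0.1   0.097 0.099 0.099 0.097] 0.49
237 [0.096 0.098 0.097 0.096 0.1   0.099 0.095] 0.483
240 [0.018 0.102 0.1   0.099 0.098 0.098 0.094] 0.477
243 [-0.002  0.097  0.099  0.1    0.099  0.098  0.004] 0.471
246 [ 0.003  0.098  0.099  0.101  0.101  0.099 -0.003] 0.463
249 [-0.     0.002  0.001 -0.001 -0.003  0.001 -0.002] 0.464
252 [-0.002 -0.001 -0.005  0.    -0.003 -0.004 -0.   ] 0.457
```

View pics/crop0.png

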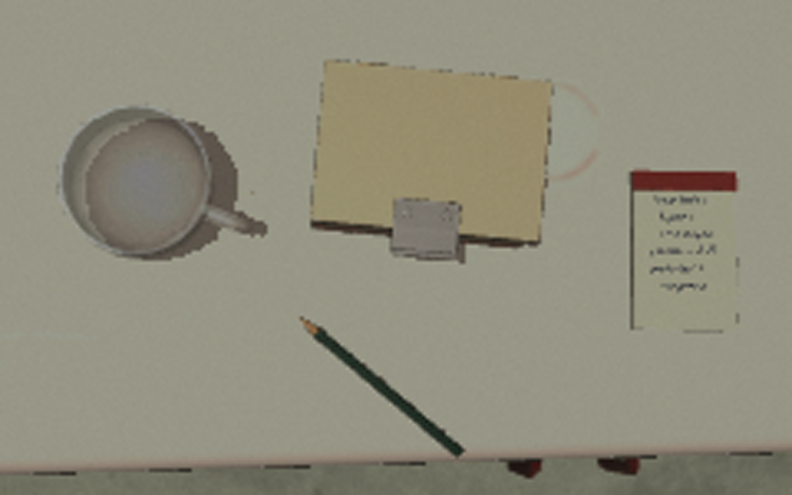

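The recipe box meant is the cream one, at scene (335,225) and top (360,215). The turquoise one at scene (180,360) and top (163,253) is the look-alike, and the crop confirms cream with a finger lift. The pad is at top (437,246), right of the box. The mug is at (275,227) and the pencil at (345,287).

```bash
cat >> h.py <<'E'
yaw=-0.126
BX=np.array([np.cos(yaw),np.sin(yaw),0]);BY=np.array([-np.sin(yaw),np.cos(yaw),0]);BO=np.array([0.532,0.086,0])
def b2w(x,y,z): return BO+x*BX+y*BY+np.array([0,0,z])
def w2b(P): d=np.asarray(P)-BO; return np.array([d@BX,d@BY,d[2]])
from scipy.spatial.transform import Rotation as Ro
def topz(p,uv,z):
    R,t=Rt(p); o=-R.T@t; d=R.T@np.array([(uv[0]-p["cx"])/p["fx"],(uv[1]-p["cy"])/p["fy"],1]); return o+d*(z-o[2])/d[2]
def padfit(p):
    w=cloud(p); z=cv2.medianBlur(np.nan_to_num(w[...,2]).astype(np.float32),5)
    m=((z>.005)&(z<.03)).astype(np.uint8); m[:, :360]=0
    n,l,s,c=cv2.connectedComponentsWithStats(m)
    for i in range(1,n):
        if s[i,4]>500:
            pts=np.argwhere(l==i)[:,::-1]
            q=np.array([topz(p,a,.011)[:2] for a in pts],np.float32)
            print("pad?",s[i],cv2.minAreaRect(q),w2b(np.r_[cv2.minAreaRect(q)[0],0]).round(4))
E
python3 - <<'E'
from h import *
p=cams.camera("top"); padfit(p)
for uv in [(420.9,222.1),(453.3,222.1),(421.5,269.7),(453.3,269.7)]: print(topz(p,uv,.011).round(4), w2b(topz(p,uv,.011)).round(4))
print("proj corners", proj(p,[b2w(-.072,s*.022,.1) for s in(1,-1)]+[b2w(-.054,s*.077,.097) for s in (1,-1)]+[b2w(.055,s*.077,.097) for s in (1,-1)]).round(1).tolist())
w=cloud(p)
for c in (500,540,548,560,580,620): print(c,[w[r,c].round(2).tolist() for r in (100,125,160,200,250,285,300)])
o=ctrl.get_obs(); R0=Ro.from_euler("xyz",o["eef_rot"])
a=np.radians(42)
for nm,R in (("down",Ro.from_euler("xyz",[np.pi,0,yaw])),("tilt",Ro.from_rotvec(-a*BY)*Ro.from_euler("xyz",[np.pi,0,yaw]))):
    print(nm,(R*R0.inv()).as_rotvec().round(3), R.as_matrix()[:,2].round(2))
zt=np.sin(a)*BX+np.array([0,0,-np.cos(a)]); n=np.cos(a)*BX+np.array([0,0,np.sin(a)])
for th in np.arange(0,1.6,.1):
    E=b2w(.056-.128*np.cos(th)+.018*np.sin(th),0,.079+.128*np.sin(th)+.018*np.cos(th))
    print(round(th,1),E.round(3),(E+.010*zt-.009*n).round(3))
E
```

```text
pad? [543 115  22 181 963] ((0.5606994032859802, -0.38694217801094055), (0.4400264024734497, 0.018007071688771248), 0.7251191139221191) [ 0.0879 -0.4656  0.    ]
pad? [ 421  222   32   48 1498] ((0.46682208776474, -0.10145704448223114), (0.07448559999465942, 0.1136891096830368), 87.27539825439453) [-0.0411 -0.1942  0.    ]
[ 0.5236 -0.0666  0.011 ] [ 0.0109 -0.1525  0.011 ]
[ 0.5216 -0.1445  0.011 ] [ 0.0187 -0.23    0.011 ]
[ 0.41   -0.0627  0.011 ] [-0.1023 -0.1628  0.011 ]
[ 0.4079 -0.1384  0.011 ] [-0.0949 -0.2382  0.011 ]
proj corners [[347.7, 246.4], [367.7, 248.4], [323.4, 235.9], [393.2, 242.9], [328.2, 187.2], [397.3, 194.1]]
500 [[0.57, -0.01, 0.65], [0.73, -0.24, 0.09], [0.67, -0.27, -0.0], [0.57, -0.27, -0.0], [0.45, -0.26, -0.0], [0.37, -0.25, -0.0], [0.33, -0.25, -0.0]]
540 [[0.6, -0.09, 0.57], [0.76, -0.38, -0.0], [0.67, -0.37, -0.0], [0.57, -0.36, -0.0], [0.45, -0.36, -0.0], [0.37, -0.35, -0.0], [0.33, -0.34, 0.0]]
548 [[0.59, -0.08, 0.61], [0.75, -0.38, 0.02], [0.67, -0.38, 0.02], [0.57, -0.38, -0.0], [0.45, -0.37, 0.0], [0.37, -0.37, -0.0], [0.33, -0.37, -0.0]]
560 
[... 543 characters left out ...]
 [0.461 0.095 0.097] [0.461 0.095 0.084]
0.1 [0.463 0.095 0.11 ] [0.463 0.095 0.096]
0.2 [0.467 0.094 0.122] [0.467 0.094 0.109]
0.3 [0.472 0.094 0.134] [0.472 0.094 0.121]
0.4 [0.478 0.093 0.145] [0.478 0.093 0.132]
0.5 [0.485 0.092 0.156] [0.485 0.092 0.143]
0.6 [0.493 0.091 0.166] [0.493 0.091 0.153]
0.7 [0.502 0.09  0.175] [0.502 0.09  0.162]
0.8 [0.512 0.089 0.183] [0.512 0.089 0.17 ]
0.9 [0.523 0.087 0.19 ] [0.523 0.087 0.177]
1.0 [0.534 0.086 0.196] [0.534 0.086 0.183]
1.1 [0.546 0.084 0.201] [0.546 0.084 0.188]
1.2 [0.558 0.083 0.205] [0.558 0.083 0.191]
1.3 [0.571 0.081 0.207] [0.571 0.081 0.194]
1.4 [0.584 0.079 0.208] [0.584 0.079 0.195]
1.5 [0.596 0.078 0.208] [0.596 0.078 0.194]
```

>>> servo_tool --pt "0.008 0.035 0.004 0 0 -0.06 -1" --pt "0.015 0.07 0.008 0 0 -0.12 -1" --pt "0.023 0.105 0.012 0 0 -0.18 -1" --pt "0.03 0.14 0.016 0 0 -0.25 -1" --pt "0.038 0.175 0.02 0 0 -0.31 -1" --pt "0.045 0.21 0.024 0 0 -0.38 -1" --pt "0.053 0.245 0.027 0 0 -0.44 -1" --pt "0.06 0.28 0.03 0 0 -0.507 -1" --newtons 10

```text
time_s: 1.82
ee_pos: [0.2643, -0.229, 0.2357]
eef_rot: [3.141, -0.0, -0.13]
force: [1.2, 0.0, -0.3]
grip_width: 0.0441
```

>>> servo_tool --pt "0.016 0.036 -0.003 -0.006 -0.045 0 -1" --pt "0.032 0.072 -0.006 -0.012 -0.09 0 -1" --pt "0.048 0.108 -0.009 -0.018 -0.135 0 -1" --pt "0.064 0.144 -0.012 -0.023 -0.18 0 -1" --pt "0.08 0.18 -0.015 -0.029 -0.227 0 -1" --pt "0.095 0.22 -0.02 -0.034 -0.27 0 -1" --pt "0.115 0.265 -0.02 -0.04 -0.315 0 -1" --pt "0.14 0.3 -0.02 -0.046 -0.36 0 -1"

```text
time_s: 2.48
ee_pos: [0.3956, 0.0594, 0.2163]
eef_rot: [-3.139, -0.367, -0.13]
force: [0.4, -1.2, -0.9]
grip_width: 0.0005
```

>>> servo_tool --pt "0.002 0.004 -0.005 -0.006 -0.045 0 -1" --pt "0.004 0.008 -0.012 -0.012 -0.09 0 -1" --pt "0.006 0.012 -0.018 -0.018 -0.135 0 -1" --pt "0.008 0.016 -0.024 -0.023 -0.18 0 -1" --pt "0.01 0.02 -0.03 -0.029 -0.227 0 -1" --pt "0.012 0.024 -0.036 -0.034 -0.27 0 -1" --pt "0.014 0.026 -0.043 -0.04 -0.32 0 -1" --pt "0.015 0.028 -0.05 -0.046 -0.367 0 -1"

```text
time_s: 3.15
ee_pos: [0.4106, 0.0878, 0.1666]
eef_rot: [-3.139, -0.74, -0.125]
force: [-0.5, -2.9, -0.5]
grip_width: 0.0005
```

Run:
```python
from h import *
o=ctrl.get_obs(); R=Ro.from_euler("xyz",o["eef_rot"]).as_matrix(); print(o["time_s"],o["qpos"].round(2),o["ee_pos"].round(4),R.round(2).tolist(),w2b(o["ee_pos"]).round(4))
p=cams.camera("scene"); save("s1.png",cv2.resize(p["image"][130:330,230:500],None,fx=2.9,fy=2.9))
```

```text
3.15 [ 0.3  -0.27  2.37 -0.71  0.44  2.56] [0.4106 0.0878 0.1666] [[0.73, -0.12, 0.67], [-0.09, -0.99, -0.08], [0.67, -0.0, -0.74]] [-0.1206 -0.0135  0.1666]
```

View pics/s1.png

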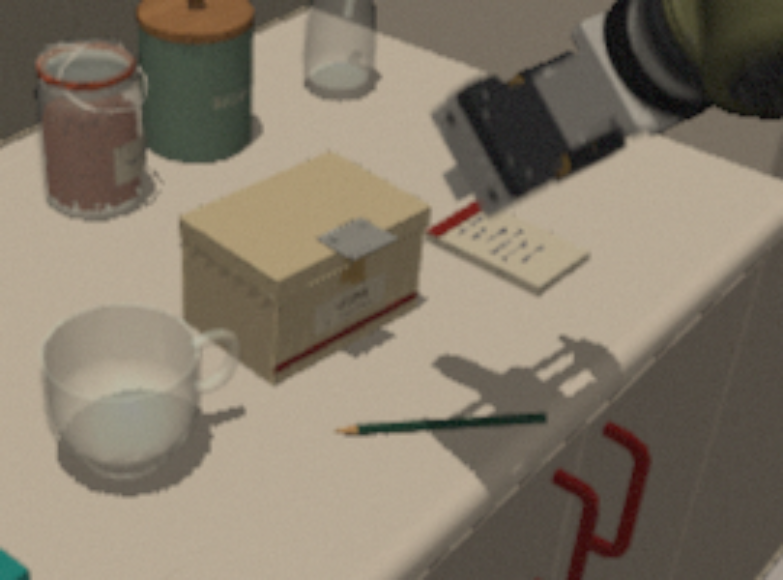

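Joint 6 is close to its limit, so I'll turn the tool half round about its own axis, which gives the same grasp.

>>> servo_tool --pt "0 0 0 -0.082 0.01 0.09 -1" --pt "0 0 0 -0.164 0.02 0.181 -1" --pt "0 0 0 -0.246 0.029 0.272 -1" --pt "0 0 0 -0.328 0.039 0.362 -1" --pt "0 0 0 -0.41 0.049 0.453 -1" --pt "0 0 0 -0.492 0.059 0.544 -1" --pt "0 0 0 -0.575 0.068 0.634 -1" --pt "0 0 0 -0.657 0.078 0.725 -1"

```text
time_s: 3.87
ee_pos: [0.4097, 0.0871, 0.165]
eef_rot: [2.486, -0.378, 1.003]
force: [-0.1, 0.1, -0.2]
grip_width: 0.0003
```

Run:
```python
from h import *
o=ctrl.get_obs(); R=Ro.from_euler("xyz",o["eef_rot"]).as_matrix(); print(o["time_s"],o["qpos"].round(3),o["ee_pos"].round(4),R.round(2).tolist())
```

```text
3.8667 [ 0.301 -0.267  2.38  -0.723  0.431  1.572] [0.4097 0.0871 0.165 ] [[0.5, 0.55, 0.67], [0.78, -0.62, -0.08], [0.37, 0.57, -0.74]]
```

>>> servo_tool --pt "0 0 0 -0.082 0.01 0.09 -1" --pt "0 0 0 -0.164 0.02 0.181 -1" --pt "0 0 0 -0.246 0.029 0.272 -1" --pt "0 0 0 -0.328 0.039 0.362 -1" --pt "0 0 0 -0.41 0.049 0.453 -1" --pt "0 0 0 -0.492 0.059 0.544 -1" --pt "0 0 0 -0.575 0.068 0.634 -1" --pt "0 0 0 -0.657 0.078 0.725 -1"

```text
time_s: 4.53
ee_pos: [0.4098, 0.087, 0.1654]
eef_rot: [2.441, 0.268, 1.758]
force: [-0.7, 0.2, -0.2]
grip_width: -0.0001
```

>>> servo_tool --pt "0 0 0 -0.082 0.01 0.09 -1" --pt "0 0 0 -0.164 0.02 0.181 -1" --pt "0 0 0 -0.246 0.029 0.272 -1" --pt "0 0 0 -0.328 0.039 0.362 -1" --pt "0 0 0 -0.41 0.049 0.453 -1" --pt "0 0 0 -0.492 0.059 0.544 -1" --pt "0 0 0 -0.575 0.068 0.634 -1" --pt "0 0 0 -0.657 0.078 0.725 -1"

```text
time_s: 5.2
ee_pos: [0.4099, 0.0869, 0.1658]
eef_rot: [2.974, 0.723, 2.776]
force: [-0.1, 0.5, 0.5]
grip_width: 0.0004
```

```bash
cat > st.py <<'E'
from h import *
o=ctrl.get_obs(); R=Ro.from_euler("xyz",o["eef_rot"]); print(o["time_s"],o["qpos"].round(3),o["ee_pos"].round(4),R.as_matrix().round(2).tolist(),"box",w2b(o["ee_pos"]).round(4),o["force"].round(1))
a=np.radians(42)
for nm,T in (("tilt",Ro.from_rotvec(-a*BY)*Ro.from_euler("xyz",[np.pi,0,yaw+np.pi])),("down",Ro.from_euler("xyz",[np.pi,0,yaw+np.pi]))): print(nm,(T*R.inv()).as_rotvec().round(3))
E
python3 st.py
```

```text
5.2 [ 0.295 -0.27   2.378 -0.701  0.43  -0.418] [0.4099 0.0869 0.1658] [[-0.7, 0.25, 0.67], [0.27, 0.96, -0.08], [-0.66, 0.13, -0.74]] box [-0.1212 -0.0144  0.1658] [-0.1  0.5  0.5]
tilt [-0.124  0.021  0.128]
down [0.02  0.74  0.168]
```

>>> servo_tool --pt "0.002 0.002 -0.011 -0.02 0.003 0.016 -1" --pt "0.004 0.003 -0.023 -0.03 0.006 0.032 -1" --pt "0.007 0.005 -0.034 -0.047 0.008 0.048 -1" --pt "0.009 0.006 -0.046 -0.062 0.011 0.064 -1" --pt "0.011 0.008 -0.057 -0.078 0.013 0.08 -1" --pt "0.013 0.009 -0.068 -0.093 0.016 0.096 -1" --pt "0.016 0.011 -0.08 -0.109 0.018 0.112 -1" --pt "0.018 0.012 -0.091 -0.124 0.021 0.128 -1"

```text
time_s: 5.87
ee_pos: [0.4285, 0.0942, 0.1]
eef_rot: [3.134, 0.698, 3.018]
force: [-0.1, 0.4, 0.4]
grip_width: 0.0004
```

```bash
python3 st.py
python3 - <<'E'
from h import *
p=cams.camera("scene"); save("s2.png",cv2.resize(p["image"][130:330,230:500],None,fx=2.9,fy=2.9))
E
```

```text
5.8667 [ 0.287 -0.045  2.375 -1.038  0.295 -0.231] [0.4285 0.0942 0.1   ] [[-0.76, 0.12, 0.64], [0.09, 0.99, -0.07], [-0.64, 0.01, -0.77]] box [-0.1037 -0.0049  0.1   ] [-0.1  0.4  0.4]
tilt [-0.01  -0.034 -0.007]
down [ 0.08   0.694 -0.005]
```

View pics/s2.png

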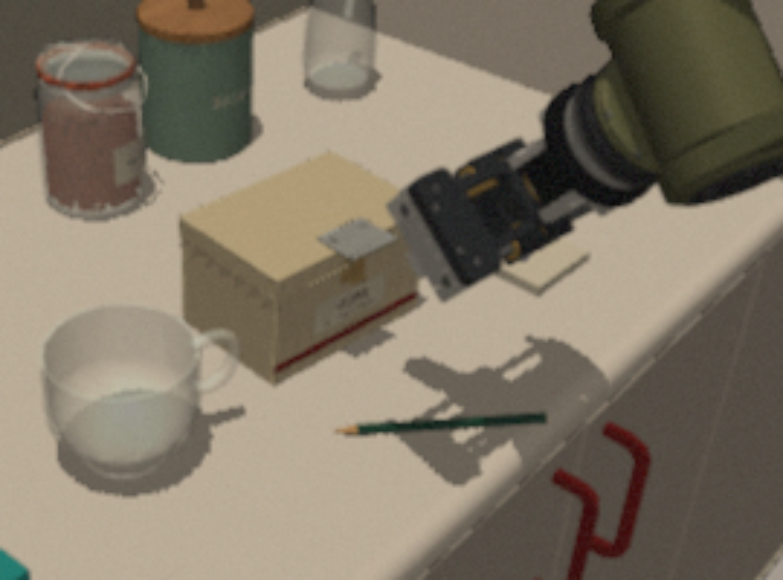

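```bash
cat > arc.py <<'E'
from h import *
import sys
a=np.radians(float(sys.argv[1])); az=float(sys.argv[2]); s=float(sys.argv[3])
o=ctrl.get_obs(); R=Ro.from_euler("xyz",o["eef_rot"]); P=o["ee_pos"]; print(P.round(4))
d=np.array([np.cos(az),np.sin(az),0]); ax=np.array([-d[1],d[0],0])
T=Ro.from_rotvec(-a*ax)*Ro.from_euler("xyz",[np.pi,0,yaw+np.pi])
print("turn",(T*R.inv()).as_rotvec().round(3))
zt=T.as_matrix()[:,2]; n=np.cos(a)*d+np.array([0,0,np.sin(a)])
print("pre shift",(b2w(-.072,0,.097)+s*zt-.009*n-.025*d-P).round(4))
for th in np.arange(0,1.6,.1):
    E=b2w(.056-.128*np.cos(th)+.018*np.sin(th),0,.079+.128*np.sin(th)+.018*np.cos(th)); t=E+s*zt-.009*n
    print(round(th,1),t.round(3),"shift",(t-P).round(4))
E
python3 arc.py 32 0.05 0.012
```

```text
[0.4285 0.0941 0.0993]
turn [0.104 0.135 0.025]
pre shift [ 0.0058 -0.0004 -0.0172]
0.0 [0.459 0.095 0.082] shift [ 0.0308  0.0009 -0.0172]
0.1 [0.462 0.095 0.095] shift [ 0.0332  0.0006 -0.0045]
0.2 [0.465 0.094 0.107] shift [0.0369 0.0001 0.0078]
0.3 [0.47  0.094 0.119] shift [ 0.0417 -0.0005  0.0198]
0.4 [0.476 0.093 0.13 ] shift [ 0.0478 -0.0013  0.0312]
0.5 [0.483 0.092 0.141] shift [ 0.0549 -0.0022  0.0419]
0.6 [0.492 0.091 0.151] shift [ 0.063  -0.0032  0.0519]
0.7 [0.501 0.09  0.16 ] shift [ 0.0721 -0.0044  0.061 ]
0.8 [0.511 0.088 0.168] shift [ 0.0821 -0.0056  0.0691]
0.9 [0.521 0.087 0.176] shift [ 0.0928 -0.007   0.0762]
1.0 [0.533 0.086 0.181] shift [ 0.1042 -0.0084  0.0822]
1.1 [0.545 0.084 0.186] shift [ 0.1161 -0.0099  0.087 ]
1.2 [0.557 0.083 0.19 ] shift [ 0.1284 -0.0115  0.0906]
1.3 [0.57  0.081 0.192] shift [ 0.141  -0.0131  0.0929]
1.4 [0.582 0.079 0.193] shift [ 0.1538 -0.0147  0.094 ]
1.5 [0.595 0.078 0.193] shift [ 0.1666 -0.0163  0.0937]
```

Adjust the tilt first, then lower to the pre-contact pose.

>>> servo_tool --pt "0.001 0 0 0.02 0.027 0.005 -1" --pt "0.002 0 0 0.04 0.054 0.01 -1" --pt "0.003 0 0 0.062 0.081 0.015 -1" --pt "0.004 0 0 0.083 0.108 0.02 -1" --pt "0.005 0 -0.004 0.104 0.135 0.025 -1" --pt "0.006 0 -0.009 0.104 0.135 0.025 -1" --pt "0.006 0 -0.014 0.104 0.135 0.025 -1" --pt "0.006 0 -0.018 0.104 0.135 0.025 -1"

```text
time_s: 6.58
ee_pos: [0.4343, 0.0939, 0.0806]
eef_rot: [3.033, 0.549, 2.985]
force: [-0.3, -0.8, 0.2]
grip_width: 0.0004
```

```bash
python3 st.py; python3 arc.py 32 0.05 0.012|head -4;python3 - <<'E'
from h import *
p=cams.camera("scene"); save("s3.png",cv2.resize(p["image"][130:330,230:500],None,fx=2.9,fy=2.9))
E
```

```text
6.5833 [ 0.17   0.006  2.317 -0.241  0.272 -1.06 ] [0.4343 0.0939 0.0806] [[-0.84, 0.1, 0.53], [0.13, 0.99, 0.03], [-0.52, 0.09, -0.85]] box [-0.098  -0.0044  0.0806] [-0.3 -0.8  0.2]
tilt [-0.112 -0.17  -0.034]
down [-0.027  0.558  0.   ]
[0.4343 0.0939 0.0806]
turn [0.001 0.    0.001]
pre shift [ 0.0001 -0.0002  0.0015]
0.0 [0.459 0.095 0.082] shift [0.025  0.0011 0.0015]
```

View pics/s3.png

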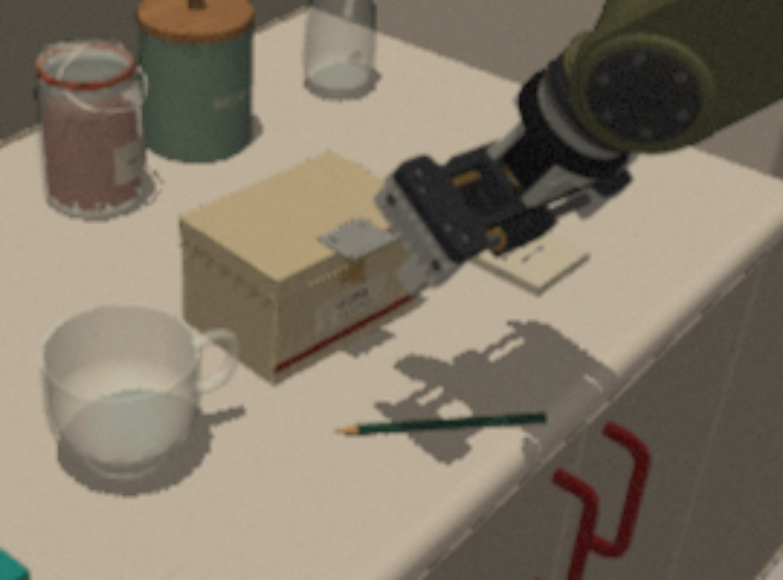

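>>> servo_tool --pt "0.004 0 0 0 0 0 -1" --pt "0.008 0 0 0 0 0 -1" --pt "0.012 0.001 0 0 0 0 -1" --pt "0.016 0.001 0 0 0 0 -1" --pt "0.02 0.001 0 0 0 0 -1" --pt "0.023 0.001 0 0 0 0 -1" --pt "0.026 0.001 0.001 0 0 0 -1" --pt "0.028 0.001 0.003 0 0 0 -1"

```text
time_s: 7.3
ee_pos: [0.4617, 0.0949, 0.0825]
eef_rot: [3.034, 0.547, 2.985]
force: [-10.1, 0.7, 1.3]
grip_width: 0.0007
```

```bash
python3 st.py; python3 arc.py 32 0.05 0.012;python3 - <<'E'
from h import *
p=cams.camera("scene"); save("s4.png",cv2.resize(p["image"][160:280,280:440],None,fx=5,fy=5))
E
```

```text
7.3 [ 0.158  0.062  2.25  -0.209  0.282 -1.102] [0.4617 0.0949 0.0825] [[-0.84, 0.1, 0.53], [0.13, 0.99, 0.03], [-0.52, 0.09, -0.85]] box [-0.0708  0.      0.0825] [-10.1   0.7   1.3]
tilt [-0.112 -0.172 -0.034]
down [-0.027  0.555  0.   ]
[0.4617 0.0949 0.0825]
turn [ 0.001 -0.002  0.   ]
pre shift [-0.0274 -0.0012 -0.0005]
0.0 [0.459 0.095 0.082] shift [-0.0024  0.0001 -0.0005]
0.1 [0.462 0.095 0.095] shift [-0.     -0.0002  0.0122]
0.2 [0.465 0.094 0.107] shift [ 0.0037 -0.0007  0.0246]
0.3 [0.47  0.094 0.119] shift [ 0.0085 -0.0013  0.0365]
0.4 [0.476 0.093 0.13 ] shift [ 0.0146 -0.0021  0.0479]
0.5 [0.483 0.092 0.141] shift [ 0.0217 -0.003   0.0587]
0.6 [0.492 0.091 0.151] shift [ 0.0298 -0.004   0.0686]
0.7 [0.501 0.09  0.16 ] shift [ 0.0389 -0.0052  0.0777]
0.8 [0.511 0.088 0.168] shift [ 0.0489 -0.0064  0.0859]
0.9 [0.521 0.087 0.176] shift [ 0.0596 -0.0078  0.093 ]
1.0 [0.533 0.086 0.181] shift [ 0.071  -0.0092  0.099 ]
1.1 [0.545 0.084 0.186] shift [ 0.0829 -0.0107  0.1038]
1.2 [0.557 0.083 0.19 ] shift [ 0.0952 -0.0123  0.1073]
1.3 [0.57  0.081 0.192] shift [ 0.1078 -0.0139  0.1097]
1.4 [0.582 0.079 0.193] shift [ 0.1206 -0.0155  0.1107]
1.5 [0.595 0.078 0.193] shift [ 0.1334 -0.0171  0.1105]
```

View pics/s4.png

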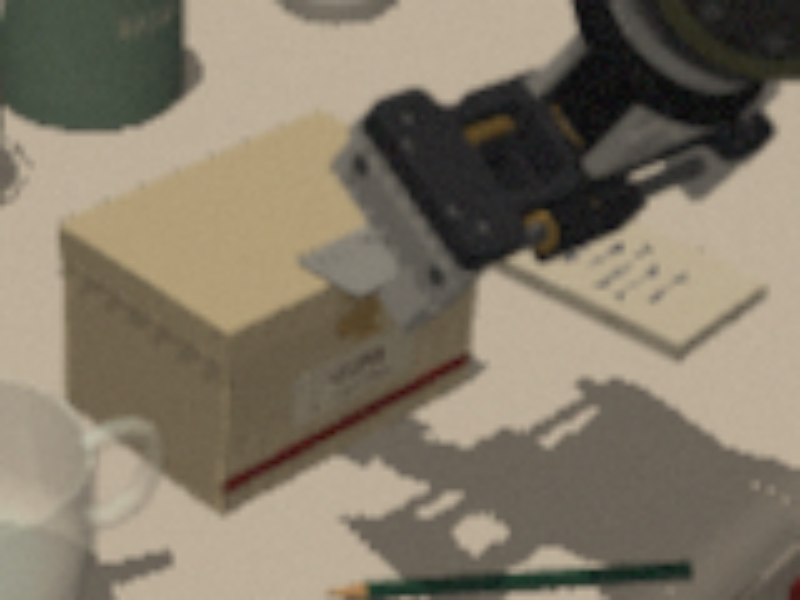

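>>> servo_tool --pt "-0.002 0 0.001 0 0 0 -1" --pt "-0.002 0 0.004 0 0 0 -1" --pt "-0.002 0 0.007 0 0 0 -1" --pt "-0.001 0 0.01 0 0 0 -1" --pt "-0.001 0 0.013 0 0 0 -1" --pt "0 0 0.016 0 0 0 -1" --pt "0.001 0 0.02 0 0 0 -1" --pt "0.002 0 0.024 0 0 0 -1"

```text
time_s: 8.02
ee_pos: [0.4637, 0.0949, 0.1071]
eef_rot: [3.034, 0.546, 2.985]
force: [0.6, -0.5, -1.1]
grip_width: 0.0003
```

```bash
python3 st.py
python3 - <<'E'
from h import *
p=cams.camera("scene"); save("s5.png",cv2.resize(p["image"][160:280,280:440],None,fx=5,fy=5))
E
```

```text
8.0167 [ 0.157  0.01   2.226 -0.165  0.357 -1.149] [0.4637 0.0949 0.1071] [[-0.84, 0.1, 0.53], [0.13, 0.99, 0.03], [-0.52, 0.09, -0.85]] box [-0.0689  0.0002  0.1071] [ 0.6 -0.5 -1.1]
tilt [-0.112 -0.173 -0.034]
down [-0.027  0.555  0.   ]
```

View pics/s5.png

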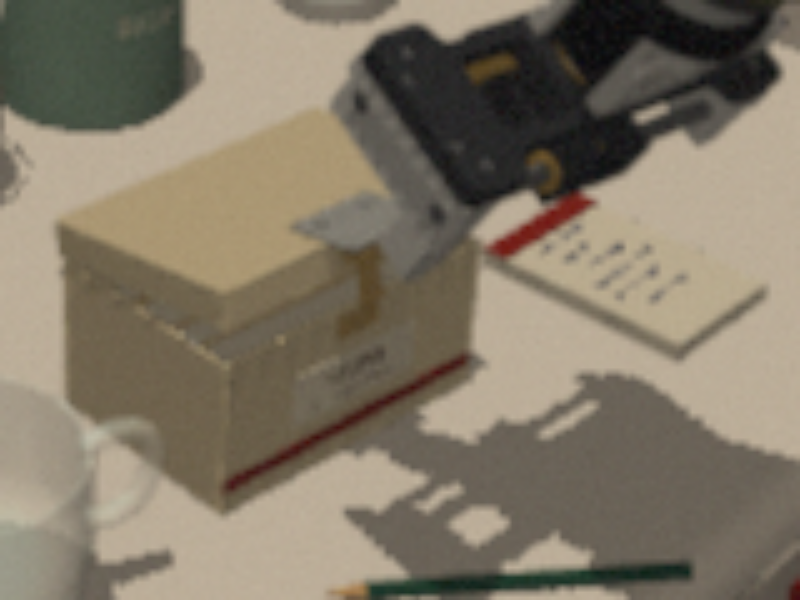

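>>> servo_tool --pt "0.002 0 0.006 0 0 0 -1" --pt "0.005 -0.001 0.012 0 0 0 -1" --pt "0.008 -0.001 0.018 0 0 0 -1" --pt "0.011 -0.002 0.023 0 0 0 -1" --pt "0.0145 -0.002 0.029 0 0 0 -1" --pt "0.018 -0.003 0.034 0 0 0 -1" --pt "0.0225 -0.003 0.039 0 0 0 -1" --pt "0.027 -0.004 0.044 0 0 0 -1"

```text
time_s: 8.73
ee_pos: [0.4918, 0.091, 0.1525]
eef_rot: [3.034, 0.548, 2.985]
force: [-1.2, 0.5, 0.3]
grip_width: 0.0006
```

```bash
python3 st.py; python3 arc.py 32 0.05 0.012 | tail -10
python3 - <<'E'
from h import *
p=cams.camera("scene"); save("s6.png",cv2.resize(p["image"][140:260,280:440],None,fx=5,fy=5))
E
```

```text
8.7333 [ 0.134 -0.017  2.122 -0.098  0.483 -1.237] [0.4918 0.091  0.1525] [[-0.84, 0.1, 0.53], [0.13, 0.99, 0.03], [-0.52, 0.09, -0.85]] box [-4.050e-02 -1.000e-04  1.525e-01] [-1.2  0.5  0.3]
tilt [-0.112 -0.171 -0.034]
down [-0.027  0.556  0.   ]
0.6 [0.492 0.091 0.151] shift [-0.0002 -0.0001 -0.0013]
0.7 [0.501 0.09  0.16 ] shift [ 0.0089 -0.0012  0.0078]
0.8 [0.511 0.088 0.168] shift [ 0.0189 -0.0025  0.0159]
0.9 [0.521 0.087 0.176] shift [ 0.0296 -0.0038  0.023 ]
1.0 [0.533 0.086 0.181] shift [ 0.0409 -0.0053  0.029 ]
1.1 [0.545 0.084 0.186] shift [ 0.0528 -0.0068  0.0338]
1.2 [0.557 0.083 0.19 ] shift [ 0.0652 -0.0083  0.0373]
1.3 [0.57  0.081 0.192] shift [ 0.0778 -0.0099  0.0397]
1.4 [0.582 0.079 0.193] shift [ 0.0905 -0.0116  0.0407]
1.5 [0.595 0.078 0.193] shift [ 0.1034 -0.0132  0.0405]
```

View pics/s6.png

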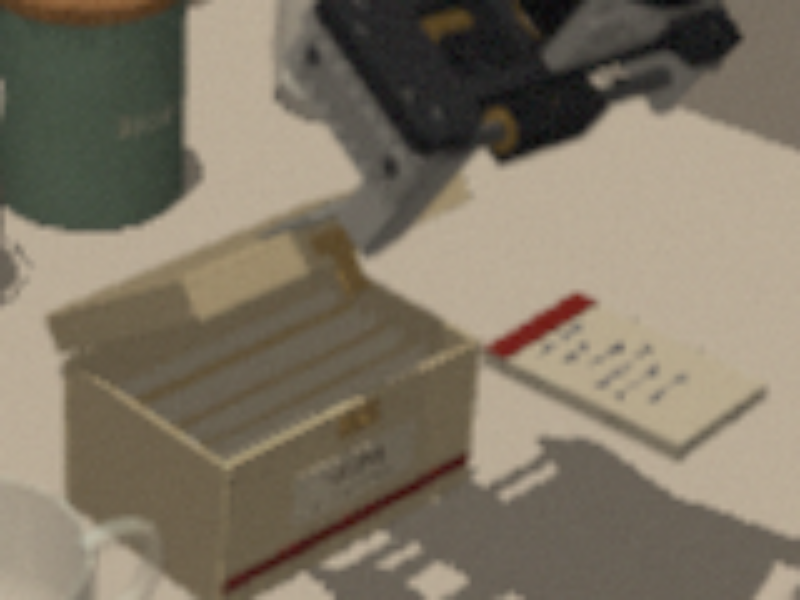

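>>> servo_tool --pt "0.004 0 0.003 0 0 0 -1" --pt "0.0085 -0.001 0.0075 0 0 0 -1" --pt "0.0135 -0.002 0.012 0 0 0 -1" --pt "0.0185 -0.002 0.016 0 0 0 -1" --pt "0.024 -0.003 0.0195 0 0 0 -1" --pt "0.029 -0.004 0.023 0 0 0 -1" --pt "0.035 -0.005 0.026 0 0 0 -1" --pt "0.0405 -0.005 0.029 0 0 0 -1"

```text
time_s: 9.45
ee_pos: [0.5339, 0.0857, 0.1829]
eef_rot: [3.033, 0.549, 2.985]
force: [-0.6, 0.4, 0.1]
grip_width: 0.0004
```

>>> servo_tool --pt "0.006 -0.001 0.002 0 0 0 -1" --pt "0.012 -0.002 0.004 0 0 0 -1" --pt "0.018 -0.003 0.0065 0 0 0 -1" --pt "0.024 -0.004 0.008 0 0 0 -1" --pt "0.03 -0.004 0.0095 0 0 0 -1" --pt "0.036 -0.005 0.0105 0 0 0 -1" --pt "0.042 -0.006 0.011 0 0 0 -1" --pt "0.048 -0.006 0.0115 0 0 0 -1"

```text
time_s: 10.12
ee_pos: [0.5825, 0.0795, 0.1944]
eef_rot: [3.033, 0.549, 2.985]
force: [-0.1, 0.1, -0.5]
grip_width: 0.0006
```

```bash
python3 st.py; python3 arc.py 32 0.05 0.012 | tail -4
python3 - <<'E'
from h import *
p=cams.camera("scene"); save("s7.png",cv2.resize(p["image"][110:260,260:460],None,fx=4,fy=4))
E
```

```text
10.1167 [ 0.082  0.12   1.867 -0.031  0.596 -1.342] [0.5825 0.0795 0.1944] [[-0.84, 0.1, 0.53], [0.13, 0.99, 0.03], [-0.52, 0.09, -0.85]] box [ 5.090e-02 -1.000e-04  1.944e-01] [-0.1  0.1 -0.5]
tilt [-0.112 -0.17  -0.034]
down [-0.027  0.558  0.   ]
1.2 [0.557 0.083 0.19 ] shift [-0.0256  0.0031 -0.0045]
1.3 [0.57  0.081 0.192] shift [-0.013   0.0015 -0.0022]
1.4 [0.582 0.079 0.193] shift [-0.0002 -0.0001 -0.0011]
1.5 [0.595 0.078 0.193] shift [ 0.0126 -0.0018 -0.0014]
```

View pics/s7.png

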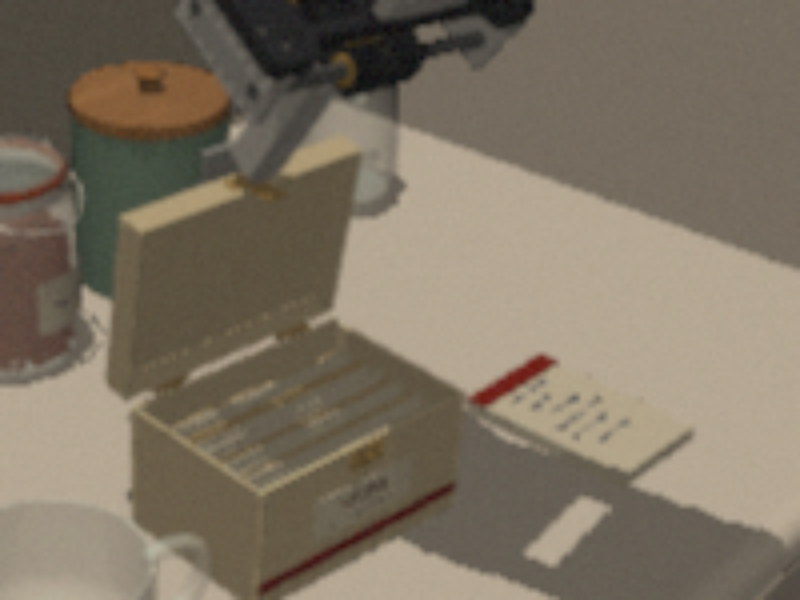

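>>> servo_tool --pt "0.004 -0.0005 0 0 0 0 -1" --pt "0.008 -0.001 0 0 0 0 -1" --pt "0.012 -0.0015 0 0 0 0 -1" --pt "0.016 -0.002 0 0 0 0 -1" --pt "0.019 -0.0025 0 0 0 0 -1" --pt "0.022 -0.003 0 0 0 0 -1" --pt "0.024 -0.003 0 0 0 0 -1" --pt "0.024 -0.003 0 0 0 0 -1"

```text
time_s: 10.83
ee_pos: [0.6075, 0.0765, 0.1945]
eef_rot: [3.033, 0.55, 2.984]
force: [0.1, -0.1, -0.4]
grip_width: 0.0004
```

>>> servo_tool --pt "-0.004 0 0.001 0 0 0 -1" --pt "-0.012 0 0.004 0 0 0 -1" --pt "-0.024 0 0.008 0 0 0 -1" --pt "-0.038 0 0.012 0 0 0 -1" --pt "-0.052 0 0.016 0 0 0 -1" --pt "-0.07 0 0.02 0 0 0 -1" --pt "-0.09 0 0.024 0 0 0 -1" --pt "-0.11 0 0.028 0 0 0 -1"

```text
time_s: 11.5
ee_pos: [0.4959, 0.0765, 0.2227]
eef_rot: [3.033, 0.55, 2.984]
force: [0.6, -0.2, 0.4]
grip_width: 0.0006
```

```bash
python3 st.py;  python3 - <<'E'
from h import *
p=cams.camera("scene"); save("s8.png",cv2.resize(p["image"][110:260,260:460],None,fx=4,fy=4))
E
```

```text
11.5 [ 0.093 -0.117  2.034 -0.038  0.666 -1.328] [0.4959 0.0765 0.2227] [[-0.84, 0.1, 0.53], [0.13, 0.99, 0.03], [-0.52, 0.09, -0.85]] box [-0.0346 -0.014   0.2227] [ 0.6 -0.2  0.4]
tilt [-0.112 -0.169 -0.034]
down [-0.027  0.559  0.001]
```

View pics/s8.png

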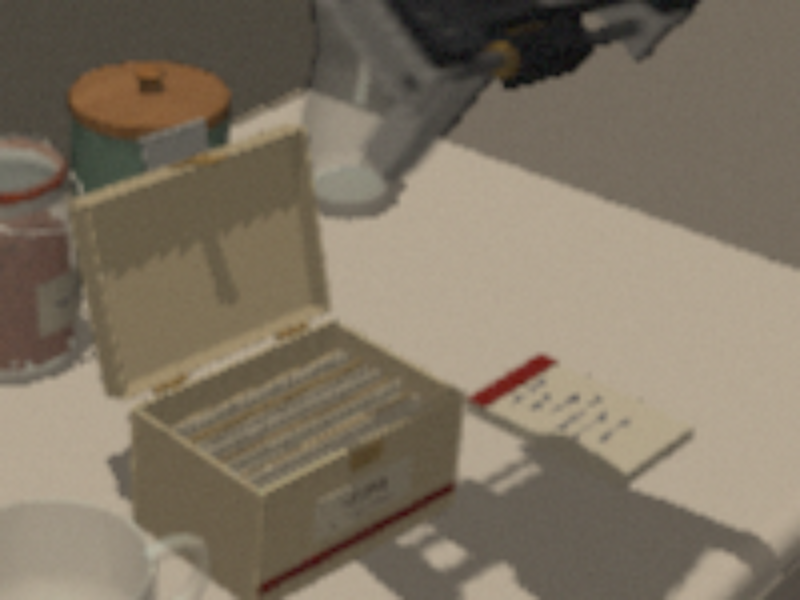

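>>> servo_tool --pt "-0.015 -0.021 0 -0.003 0.07 0 -1" --pt "-0.03 -0.042 0 -0.007 0.14 0 -0.8" --pt "-0.045 -0.063 -0.005 -0.01 0.21 0 -0.6" --pt "-0.06 -0.084 -0.015 -0.014 0.28 0 -0.4" --pt "-0.075 -0.105 -0.035 -0.017 0.35 0 -0.15" --pt "-0.09 -0.126 -0.06 -0.02 0.42 0 -0.15" --pt "-0.105 -0.147 -0.085 -0.024 0.49 0 -0.15" --pt "-0.117 -0.167 -0.11 -0.027 0.559 0 -0.15"

```text
time_s: 12.22
ee_pos: [0.3753, -0.0912, 0.113]
eef_rot: [-3.141, -0.002, 3.015]
force: [0.3, -0.8, 0.7]
grip_width: 0.0393
```

```bash
python3 st.py;  python3 - <<'E'
from h import *
p=cams.camera("scene"); save("s9.png",p["image"][60:380,180:560].repeat(2,0).repeat(2,1)[:600])
p=cams.camera("top"); save("t9.png",cv2.resize(p["image"][170:320,230:470],None,fx=3.3,fy=3.3)); padfit(p)
o=ctrl.get_obs(); P=o["ee_pos"]
print("to start",(b2w(-.13,-.194,.004)-P).round(4))
E
```

```text
12.2167 [-3.330e-01  4.600e-02  2.054e+00 -1.000e-03  1.043e+00 -1.777e+00] [ 0.3753 -0.0912  0.113 ] [[-0.99, 0.13, -0.0], [0.13, 0.99, 0.0], [0.0, -0.0, -1.0]] box [-0.1332 -0.1954  0.113 ] [ 0.3 -0.8  0.7]
tilt [-0.092 -0.729  0.   ]
down [-0.    -0.002  0.   ]
pad? [543 115  22 181 957] ((0.5606927871704102, -0.38658565282821655), (0.44003596901893616, 0.01839221455156803), 0.7678462862968445) [ 0.0879 -0.4652  0.    ]
pad? [ 421  222   34   47 1383] ((0.4679467976093292, -0.10249566286802292), (0.07853315770626068, 0.10996019840240479), 88.51085662841797) [-0.0399 -0.1951  0.    ]
pad? [ 360  395   80   36 1539] ((0.08525613695383072, 0.004027917981147766), (0.07564988732337952, 0.18453381955623627), 0.994272768497467) [-0.4329 -0.1375  0.    ]
to start [ 0.0043  0.0013 -0.1066]
```

View pics/s9.png

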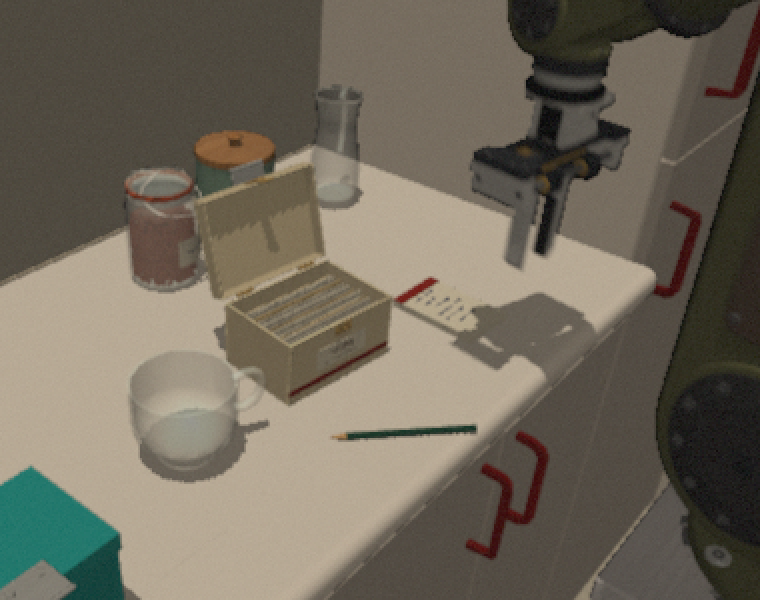

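View pics/t9.png

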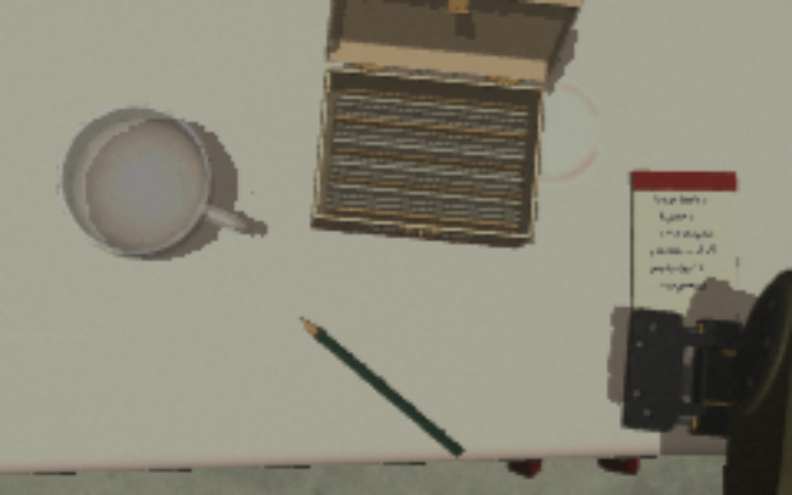

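>>> servo_tool --pt "0.001 0 -0.02 0 0 0 -0.15" --pt "0.002 0 -0.04 0 0 0 -0.15" --pt "0.003 0 -0.06 0 0 0 -0.15" --pt "0.003 0 -0.08 0 0 0 -0.15" --pt "0.003 0 -0.092 0 0 0 -0.15" --pt "0.003 0 -0.1 0 0 0 -0.15" --pt "0.003 0 -0.106 0 0 0 -0.15" --pt "0.003 0 -0.108 0 0 0 -0.15"

```text
time_s: 12.98
ee_pos: [0.3775, -0.0911, 0.0028]
eef_rot: [3.141, -0.007, 3.013]
force: [0.2, 0.2, -0.0]
grip_width: 0.0403
```

>>> servo_tool --pt "0.01 -0.001 0 0 0 0 -0.15" --pt "0.018 -0.002 0 0 0 0 -0.15" --pt "0.025 -0.003 0 0 0 0 -0.15" --pt "0.032 -0.004 0 0 0 0 -0.15" --pt "0.039 -0.005 0 0 0 0 -0.15" --pt "0.046 -0.006 0 0 0 0 -0.15" --pt "0.053 -0.007 0 0 0 0 -0.15" --pt "0.06 -0.0075 0 0 0 0 -0.15"

```text
time_s: 13.65
ee_pos: [0.4382, -0.0988, 0.0028]
eef_rot: [3.141, -0.007, 3.013]
force: [-0.7, -0.4, 0.2]
grip_width: 0.0398
```

```bash
python3 st.py;  python3 - <<'E'
from h import *
p=cams.camera("scene"); save("s10.png",cv2.resize(p["image"][160:280,280:440],None,fx=5,fy=5))
p=cams.camera("top"); save("t10.png",cv2.resize(p["image"][170:320,230:470],None,fx=3.3,fy=3.3)); padfit(p)
E
```

```text
13.65 [-3.030e-01  3.810e-01  1.963e+00 -1.000e-03  8.050e-01 -1.745e+00] [ 0.4382 -0.0988  0.0028] [[-0.99, 0.13, -0.01], [0.13, 0.99, 0.0], [0.01, 0.0, -1.0]] box [-0.0698 -0.1951  0.0028] [-0.7 -0.4  0.2]
tilt [-0.094 -0.734  0.002]
down [-0.001 -0.007  0.002]
pad? [542 115  23 181 963] ((0.5607343912124634, -0.3863239884376526), (0.44011202454566956, 0.01924251765012741), 0.7251192331314087) [ 0.0879 -0.465   0.    ]
pad? [423 206  35  34 770] ((0.5193300247192383, -0.11350053548812866), (0.0784795805811882, 0.08195842057466507), 82.14604187011719) [ 0.0125 -0.1995  0.    ]
```

View pics/s10.png

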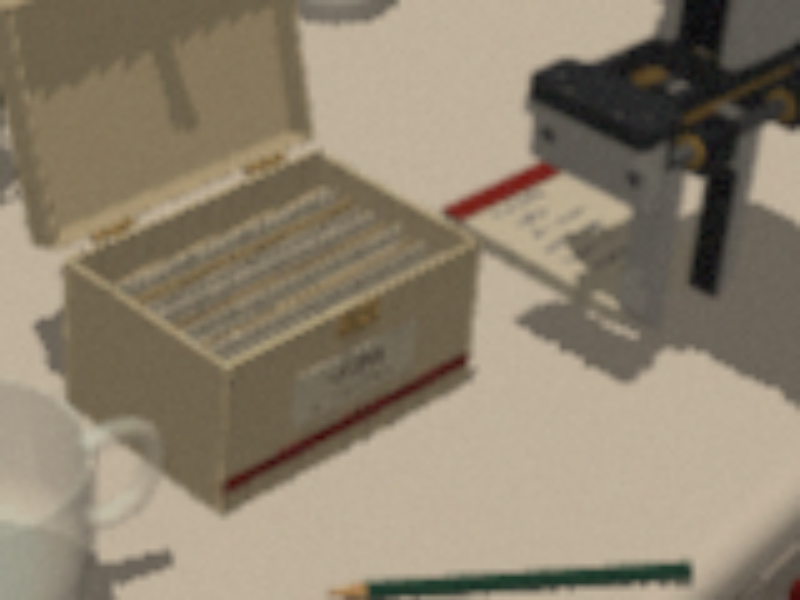

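View pics/t10.png

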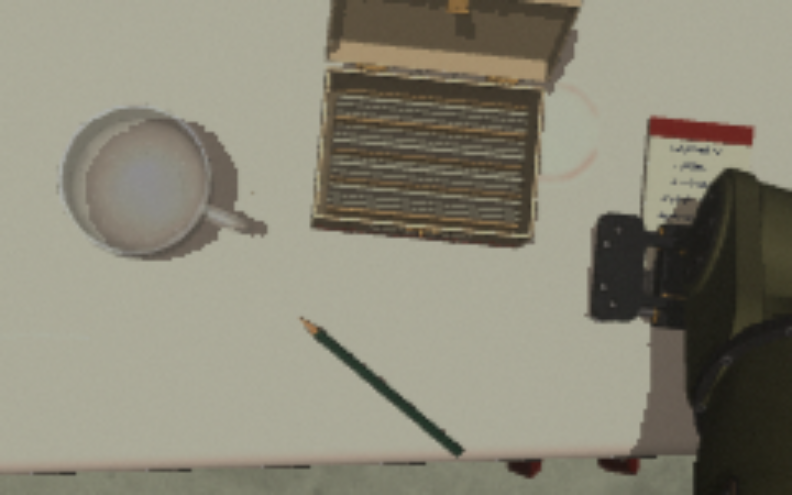

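>>> servo_tool --pt "-0.01 0.001 0 0 0 0 -0.15" --pt "-0.015 0.001 0.02 0 0 0 -0.15" --pt "-0.015 0.001 0.05 0 0 -0.1 0" --pt "-0.01 -0.01 0.08 0 0 -0.21 0.1" --pt "0.005 -0.03 0.1 0 0 -0.33 0.28" --pt "0.02 -0.05 0.1 0 0 -0.45 0.28" --pt "0.04 -0.07 0.1 0 0 -0.57 0.28" --pt "0.056 -0.084 0.1 0 0 -0.69 0.28"

```text
time_s: 14.42
ee_pos: [0.4947, -0.1842, 0.1031]
eef_rot: [3.141, -0.005, 2.317]
force: [0.1, 0.5, -0.1]
grip_width: 0.0604
```

>>> servo_tool --pt "0 0 0 0 0 -0.12 0.28" --pt "0 0 0 0 0 -0.24 0.28" --pt "0 0 0 0 0 -0.36 0.28" --pt "0 0 0 0 0 -0.48 0.28" --pt "0 0 0 0 0 -0.6 0.28" --pt "0 0 0 0 0 -0.72 0.28" --pt "0 0 0 0 0 -0.84 0.28" --pt "0 0 0 0 0 -0.881 0.28"

```text
time_s: 15.08
ee_pos: [0.4938, -0.184, 0.1029]
eef_rot: [3.141, -0.005, 1.429]
force: [-0.4, -0.9, -0.6]
grip_width: 0.06
```

```bash
python3 st.py;  python3 - <<'E'
from h import *
p=cams.camera("scene"); save("s11.png",cv2.resize(p["image"][110:290,280:520],None,fx=3.3,fy=3.3))
p=cams.camera("top"); save("t11.png",cv2.resize(p["image"][130:280,300:540],None,fx=3.3,fy=3.3)); padfit(p)
o=ctrl.get_obs(); P=o["ee_pos"]; R=Ro.from_euler("xyz",o["eef_rot"])
print("to start",(b2w(-.004,-.272,.003)-P).round(4),(Ro.from_euler("xyz",[np.pi,0,yaw+np.pi/2])*R.inv()).as_rotvec().round(3))
E
```

```text
15.0833 [-0.429  0.359  1.697  0.006  1.087 -0.289] [ 0.4938 -0.184   0.1029] [[0.14, 0.99, 0.0], [0.99, -0.14, 0.01], [0.01, 0.0, -1.0]] box [-0.004  -0.2726  0.1029] [-0.4 -0.9 -0.6]
tilt [-0.651 -0.496  1.508]
down [-0.005 -0.003  1.587]
pad? [ 423  206   35   50 1485] ((0.503011167049408, -0.11181628704071045), (0.07534027844667435, 0.11475015431642532), 82.14604187011719) [-0.0039 -0.1999  0.    ]
to start [-0.0001  0.0007 -0.0999] [-0.005  0.001  0.009]
```

View pics/s11.png

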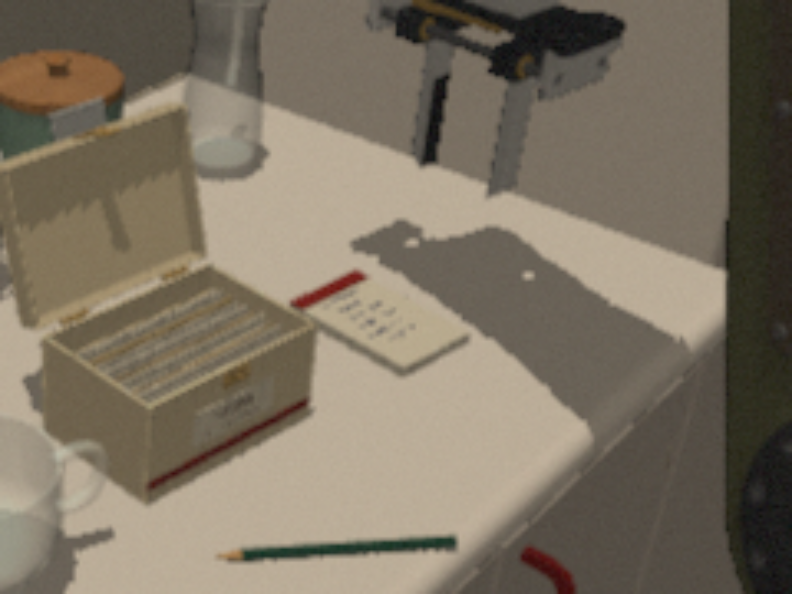

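View pics/t11.png

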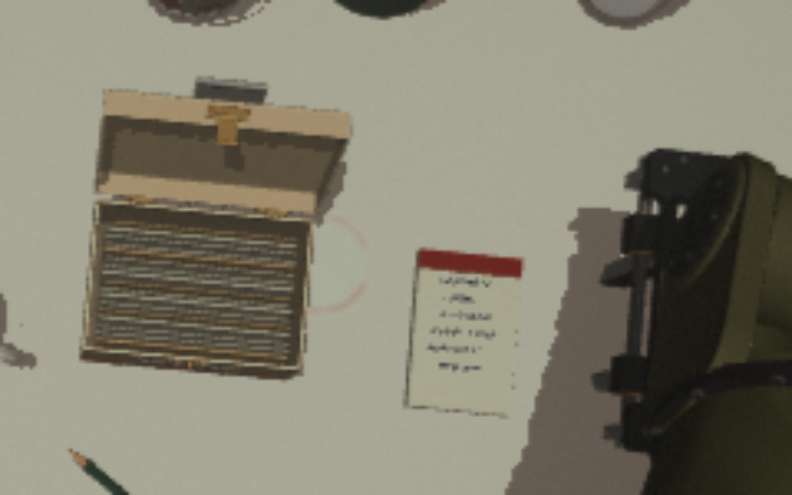

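>>> servo_tool --pt "0 0 -0.02 -0.002 0 0.009 0.28" --pt "0 0 -0.04 -0.005 0.001 0.009 0.28" --pt "0 0 -0.06 -0.005 0.001 0.009 0.28" --pt "0 0 -0.08 -0.005 0.001 0.009 0.28" --pt "0 0 -0.09 -0.005 0.001 0.009 0.28" --pt "0 0 -0.096 -0.005 0.001 0.009 0.28" --pt "0 0 -0.099 -0.005 0.001 0.009 0.28" --pt "0 0 -0.1 -0.005 0.001 0.009 0.28"

```text
time_s: 15.85
ee_pos: [0.494, -0.1841, 0.0032]
eef_rot: [3.141, -0.0, 1.445]
force: [-0.0, 0.2, 0.4]
grip_width: 0.0602
```

>>> servo_tool --pt "0.001 0.01 0 0 0 0 0.28" --pt "0.0025 0.02 0 0 0 0 0.28" --pt "0.004 0.03 0 0 0 0 0.28" --pt "0.005 0.039 0 0 0 0 0.28" --pt "0.006 0.047 0 0 0 0 0.28" --pt "0.007 0.055 0 0 0 0 0.28" --pt "0.008 0.063 0 0 0 0 0.28" --pt "0.009 0.07 0 0 0 0 0.28"

```text
time_s: 16.52
ee_pos: [0.5031, -0.1132, 0.0032]
eef_rot: [3.141, -0.0, 1.445]
force: [0.3, -1.7, -0.0]
grip_width: 0.0601
```

```bash
python3 st.py;  python3 - <<'E'
from h import *
p=cams.camera("scene"); save("s12.png",cv2.resize(p["image"][130:280,280:480],None,fx=4,fy=4))
p=cams.camera("top");padfit(p)
E
```

```text
16.5167 [-0.292  0.491  1.785  0.     0.865 -0.167] [ 0.5031 -0.1132  0.0032] [[0.13, 0.99, 0.0], [0.99, -0.13, 0.0], [0.0, 0.0, -1.0]] box [-0.0036 -0.2012  0.0032] [ 0.3 -1.7 -0. ]
tilt [-0.641 -0.497  1.493]
down [-0.    0.    1.57]
pad? [542 115  23 181 971] ((0.5607479810714722, -0.3873049318790436), (0.4400912821292877, 0.01785764843225479), 0.6499792337417603) [ 0.088  -0.4659  0.    ]
pad? [ 404  204   37   50 1532] ((0.5094883441925049, -0.0689835324883461), (0.08261626958847046, 0.11790595948696136), 83.0828857421875) [-0.0029 -0.1566  0.    ]
```

View pics/s12.png

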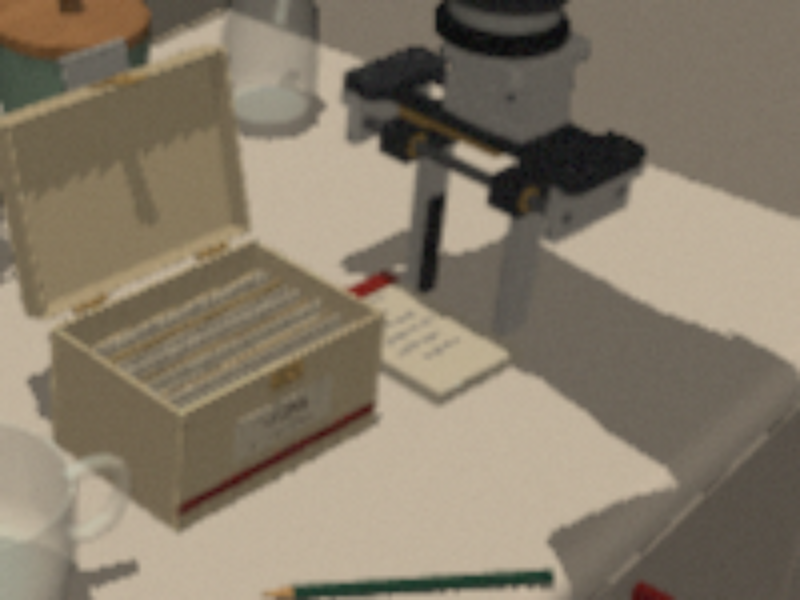

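>>> servo_tool --pt "0.001 0.007 0 0 0 0 0.28" --pt "0.002 0.014 0 0 0 0 0.28" --pt "0.0025 0.02 0 0 0 0 0.28" --pt "0.0035 0.026 0 0 0 0 0.28" --pt "0.004 0.031 0 0 0 0 0.28" --pt "0.0045 0.035 0 0 0 0 0.28" --pt "0.0045 0.037 0 0 0 0 0.28" --pt "0.005 0.038 0 0 0 0 0.28"

```text
time_s: 17.28
ee_pos: [0.508, -0.0747, 0.0031]
eef_rot: [-3.141, -0.0, 1.446]
force: [-0.8, -0.4, 0.1]
grip_width: 0.0601
```

```bash
python3 st.py
```

```text
17.2833 [-0.217  0.488  1.791  0.     0.863 -0.093] [ 0.508  -0.0747  0.0031] [[0.12, 0.99, -0.0], [0.99, -0.12, 0.0], [0.0, -0.0, -1.0]] box [-0.0036 -0.1624  0.0031] [-0.8 -0.4  0.1]
tilt [-0.64  -0.497  1.492]
down [-0.    -0.     1.569]
```

Now creep until the contact force rises.

>>> servo_tool --pt "0 0.0005 0 0 0 0 0.28" --pt "0 0.001 0 0 0 0 0.28" --pt "0 0.0015 0 0 0 0 0.28" --pt "0 0.002 0 0 0 0 0.28" --pt "0 0.0025 0 0 0 0 0.28" --pt "0 0.003 0 0 0 0 0.28" --pt "0.0005 0.0035 0 0 0 0 0.28" --pt "0.0005 0.004 0 0 0 0 0.28"

```text
time_s: 17.95
ee_pos: [0.5086, -0.0709, 0.0031]
eef_rot: [3.142, 0.0, 1.446]
force: [-0.1, -6.9, -1.1]
grip_width: 0.06
```

```bash
python3 st.py
```

```text
17.95 [-0.21   0.488  1.791 -0.     0.863 -0.085] [ 0.5086 -0.0709  0.0031] [[0.12, 0.99, 0.0], [0.99, -0.12, -0.0], [-0.0, 0.0, -1.0]] box [-0.0035 -0.1586  0.0031] [-0.1 -6.9 -1.1]
tilt [-0.64  -0.497  1.492]
down [0.    0.    1.569]
```

Run:
```python
from h import *
p=cams.camera("scene"); save("s13.png",cv2.resize(p["image"][170:260,320:440],None,fx=6.6,fy=6.6,interpolation=cv2.INTER_CUBIC))
p=cams.camera("top");padfit(p); save("t13.png",cv2.resize(p["image"][180:270,310:430],None,fx=6.6,fy=6.6,interpolation=cv2.INTER_CUBIC))
print(ctrl.get_obs()["moment"],ctrl.get_obs()["force"])
```

```text
pad? [542 115  23 181 976] ((0.56075119972229, -0.3874981701374054), (0.4400670528411865, 0.018123289570212364), 0.5650657415390015) [ 0.088  -0.4661  0.    ]
pad? [ 370  201   51   54 1340] ((0.518525242805481, -0.010216407477855682), (0.1157590001821518, 0.12207295000553131), 78.6504898071289) [-0.0013 -0.0971  0.    ]
[-0.77132295 -0.16887739  0.14526862] [ 7.34428563e-04 -4.47905552e+00 -4.71992187e-01]
```

View pics/s13.png

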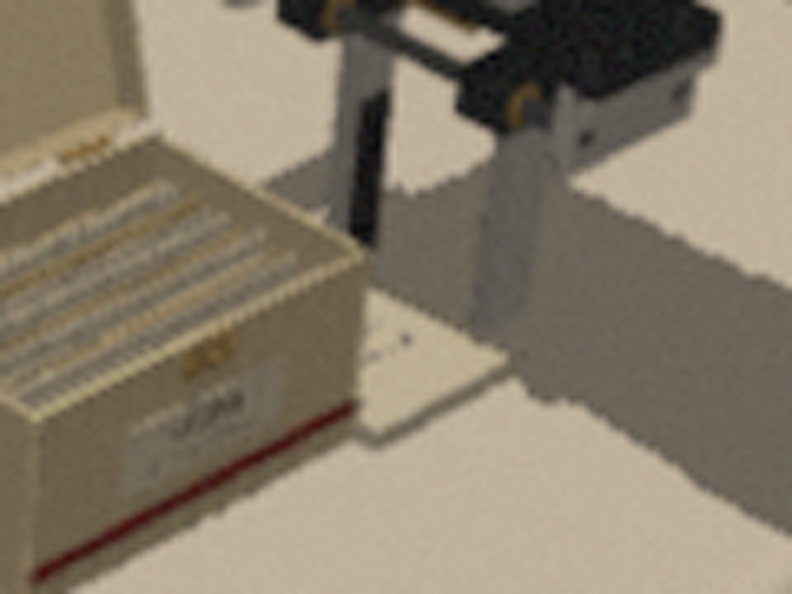

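View pics/t13.png

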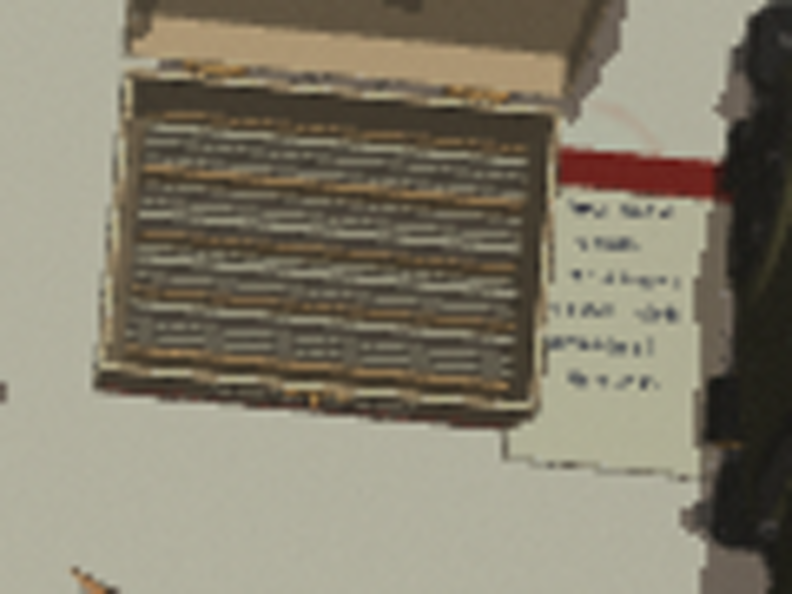

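>>> servo_tool --pt "0 0.0005 0 0 0 0 0.28" --pt "0 0.001 0 0 0 0 0.28" --pt "0 0.0015 0 0 0 0 0.28" --pt "0 0.002 0 0 0 0 0.28" --pt "0 0.002 0 0 0 0 0.28" --pt "0 0.002 0 0 0 0 0.28" --pt "0 0.002 0 0 0 0 0.28" --pt "0 0.002 0 0 0 0 0.28"

```text
time_s: 18.72
ee_pos: [0.5087, -0.0707, 0.0033]
eef_rot: [3.141, 0.003, 1.447]
force: [-1.5, -16.6, 0.7]
grip_width: 0.0603
```

```bash
python3 st.py; python3 -c "
from h import *
print(ctrl.get_obs()['moment'])"
```

```text
18.7167 [-0.208  0.487  1.791 -0.003  0.862 -0.082] [ 0.5087 -0.0707  0.0033] [[0.12, 0.99, 0.0], [0.99, -0.12, -0.0], [-0.0, 0.0, -1.0]] box [-0.0034 -0.1583  0.0033] [ -1.5 -16.6   0.7]
tilt [-0.638 -0.495  1.492]
down [0.002 0.002 1.569]
[-3.34542343  0.21769297  0.09672397]
```

Firm, evenly loaded contact. I'll back off straight away from the pad and then go up.

>>> servo_tool --pt "-0.0005 -0.003 0 0 0 0 0.28" --pt "-0.001 -0.008 0 0 0 0 0.28" --pt "-0.002 -0.015 0 0 0 0 0.28" --pt "-0.003 -0.025 0 0 0 0 0.28" --pt "-0.004 -0.035 0.01 0 0 0 0.28" --pt "-0.005 -0.045 0.03 0 0 0 0.28" --pt "-0.005 -0.055 0.06 0 0 0 0.28" --pt "-0.005 -0.065 0.09 0 0 0 0.28"

```text
time_s: 19.38
ee_pos: [0.5031, -0.1367, 0.0947]
eef_rot: [-3.141, 0.002, 1.446]
force: [-0.4, 0.2, 0.4]
grip_width: 0.06
```

>>> servo_tool --pt "-0.01 -0.01 0.02 0 0 0 0.28" --pt "-0.02 -0.02 0.04 0 0 0 0.28" --pt "-0.04 -0.03 0.06 0 0 0 0.28" --pt "-0.06 -0.04 0.08 0 0 0 0.28" --pt "-0.08 -0.05 0.09 0 0 0 0.28" --pt "-0.1 -0.06 0.1 0 0 0 0.28" --pt "-0.11 -0.07 0.1 0 0 0 0.28" --pt "-0.11 -0.07 0.1 0 0 0 0.28"

```text
time_s: 20.05
ee_pos: [0.3917, -0.2084, 0.1962]
eef_rot: [3.14, 0.003, 1.444]
force: [1.1, -0.1, -0.7]
grip_width: 0.06
```

```bash
python3 st.py
python3 - <<'E'
from h import *
p=cams.camera("scene"); save("s14.png",cv2.resize(p["image"][100:320,220:500],None,fx=2.8,fy=2.8,interpolation=cv2.INTER_CUBIC))
p=cams.camera("top"); save("t14.png",cv2.resize(p["image"][170:290,310:470],None,fx=5,fy=5,interpolation=cv2.INTER_CUBIC))
w=cloud(p); z=w[...,2]
for k in ("mug","pencil"):
  for r in cams.place_of(p,k)[:1]: print(k,np.array(r["at"])*[640,480],r["p"])
print(proj(p,[b2w(-.059,-.077,0),b2w(.059,-.077,0),b2w(-.061,-.077,.011),b2w(-.061,-.153,.011),b2w(.054,-.153,.011)]).round(1).tolist())
E
```

```text
20.05 [-0.57   0.068  1.818 -0.002  1.253 -0.442] [ 0.3917 -0.2084  0.1962] [[0.13, 0.99, 0.0], [0.99, -0.13, -0.0], [-0.0, 0.0, -1.0]] box [-0.1022 -0.3097  0.1962] [ 1.1 -0.1 -0.7]
tilt [-0.639 -0.493  1.495]
down [0.002 0.004 1.572]
mug [280.192 231.312] 0.69
pencil [344.896 288.48 ] 0.45
[[386.4, 248.3], [390.5, 200.0], [387.0, 248.8], [418.8, 252.0], [422.5, 204.4]]
```

View pics/s14.png

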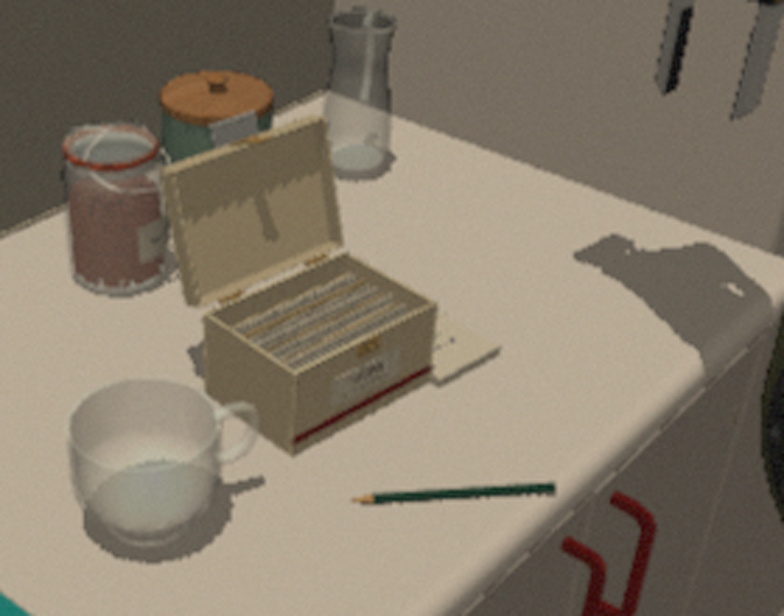

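View pics/t14.png

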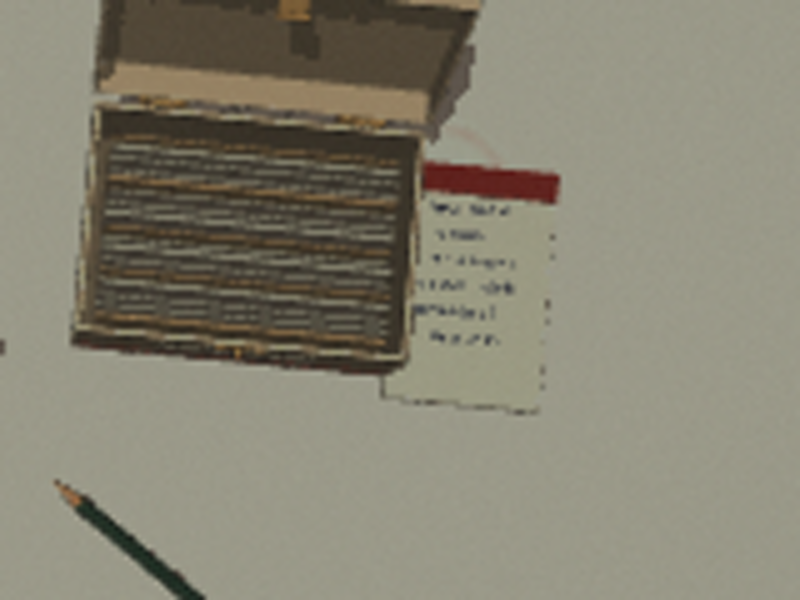

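```bash
python3 -c "
from h import *
hand_in()"
```

```text
the job is handed in; nothing more can be done
```

The job is handed in: the cream box's lid is open and the note pad lies along its right side wall. Robot time was about 20 s of the 48 s allowed.

- **Lid:** I hooked the closed fingertips under the finger lift and followed the lid's arc to about 1.6 rad. I then backed off and the lid went over to its stop by itself. It was still open in the last pictures, 8 s later.
- **Pad:** I pushed it flat from its front end to line it up with the box. Then I pushed it sideways with two fingers until it met the wall. At the end it stopped moving, with about 17 N on the wrist and almost no twisting moment, so it is flush. I then moved the arm clear.
- **Last checks:** The pad's visible corners were within about 1 pixel of where a flush pad should show. The mug and pencil looked unmoved. The detector placed the mug about 2 pixels from where it first had it, which I took as its noise.
- **Went wrong or disagreed:**
  - **Joint 6:** while I tilted the tool, its reading rounded to 2.56 rad against the 2.55 limit. I turned the tool half round straight away, but the joint may have touched or slightly passed its range.
  - **Joint 4:** it came right up to its limit of -1.04 rad (reading -1.038), so I used less tilt.
  - **First contact:** touching the finger lift gave about 10 N sideways before I eased off.
  - **Pad fit:** the automatic fit failed at the end because the pad merged with the box in the depth image, so I judged that from the corner pixels and the contact force.

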